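Look into the step bin without a slam

TASK

Naptime check of the wash bin for mouthed toys: with your fingertips press the pedal of the small step bin all the way down so that its lid stands fully open, and keep it open for at least two seconds so that the inside can be seen. Then ease the pedal up slowly so that the lid comes down gently and closes without slamming, and draw the hand clear. Only press the pedal: leave the bin standing in its place, and do not move or pick up the toys.

Things in the scene. Friction and masses are not known exactly. Their poses are not given: they have to be found in the camera images.
- bin: Small round step bin standing loose on the table: steel shell on a black plastic foot, 166 mm across, 223 mm tall with the lid shut, 1.6 kg in all. Origin: centre of its underside; z up; -x is the front, where the pedal sticks out; the lid's hinge and a black rod guard are at the back (+x). More than about 30 N on the pedal can tip it.
- pedal_pad: Black ribbed pedal pad. Origin: centre of its upper face, 116 mm in front of the bin's axis (33 mm out from the foot), 34 mm above the table when up; outer edge 145 mm from the bin's axis. 58 mm front to back, 62 mm across, 8 mm thick; axes as the bin's when up, and it tilts with the lever. Fully down its origin is about 20 mm lower, 14 mm above the table.
- pedal (a joint): Angle of the pedal lever about its pivot under the bin, rad: 0 up, about 0.225 fully down, at a firm stop. Pressing takes about 7 N at first and 2 to 3 N near the end of the travel (give or take a third). Only the weight of the lid pushes the pedal up again.
- lid (a joint): Angle of the lid, rad: 0 shut, about 1.26 fully open (5.6 times the pedal angle: a push rod links them; 1 mm at the middle of the pad is about 0.06 rad of lid). No damper: let go, the lid drops shut with a slam within half a second; let up slowly, it follows the pedal. It lands quietly at up to about 2 rad/s.
- lid_panel: The lid, a shallow steel dome 166 mm across and 16 mm thick. Origin: centre of its underside, 207 mm above the table when shut; it swings up and back, away from the pedal, and then stands up to 0.38 m above the table.
- dinosaur: Bystander: green plastic long-necked dinosaur, 200 mm from tail to nose, 60 mm wide, 115 mm tall, loose. Origin: on the table below its middle; x points to its head.
- cup: Bystander: stainless steel toy cup with a side handle, 68 mm across, 65 mm tall, loose. Origin: centre of its underside.
- stacker: Bystander: wooden clown stacker, round base 90 mm across, rings, a ball head and a pointed hat, about 165 mm tall, loose. Origin: centre of its underside.
- cube: Bystander: clear acrylic cube, 50 mm, loose. Origin: centre of its underside.
Things that resemble listed ones, but are neither listed nor needed, are in the scene too. Of the things that look like the bin, the larger one is meant.

How it is judged (in metres and radians):
On the way, in this order (a step that is already met when the one before it is completed fails the run):
1. the pedal is held down by the fingers, with the lid fully open (over 1.15 rad), for two seconds (value of joint lid above 1.15 rad and contact force between pedal_pad and the fingers above 0.3 N), for 1.9 s.
2. the lid is let down until it is shut (below 0.06 rad) (value of joint lid below 0.06 rad), for 0.2 s.
At the end, for the whole second after the job is handed in: The lid is shut (below 0.06 rad) and the pedal up (below 0.02 rad); the bin stands upright, at rest, within 30 mm of where it was; each toy is within 15 mm of where it was (value of joint lid below 0.06 rad and value of joint pedal below 0.02 rad and distance of bin from where it was at the start of the episode below 0.03 m and angle between bin's own z axis and vertical below 0.05 rad and linear speed of bin below 0.02 m/s and distance of each of dinosaur, cup, stacker, cube from where it was at the start of the episode below 0.015 m); the robot touches nothing.
It fails at once if the lid slams: it comes down faster than 2.5 rad/s over the last 0.3 rad, or drops faster than 4 rad/s before that ((value of joint lid below 0.3 rad and velocity of joint lid below -2.5 rad/s) or (value of joint lid below 1 rad and velocity of joint lid below -4 rad/s)).
It fails at once if the lid is lifted or pushed directly instead of by the pedal (value of joint lid above 0.1 rad and contact force between lid_panel and anything else above 1 N).
It fails at once if the bin is tipped, lifted or shoved out of its place (angle between bin's own z axis and vertical above 0.15 rad or height (world z) of bin above 0.02 m or distance of bin from where it was at the start of the episode above 0.05 m).
It fails at once if a toy is lifted, carried or knocked (distance of any of dinosaur, cup, stacker, cube from where it was at the start of the episode above 0.03 m or angle between any of dinosaur, cup, stacker, cube's own z axis and vertical above 0.4 rad).
It also fails if it takes over 54 s, if anything falls off the work surface, if the arm or the gripper's body presses on something with over 40 N, if the wrist force passes 120 N, or if a joint passes its speed limit or range.

ROBOT

A 6-joint arm with a two-finger parallel gripper is mounted at the origin on the work surface. World frame = base frame: x ahead of the robot, y to its left, z up, the work surface at z = 0. Lengths are in m, angles in degrees, forces in N, time in s.
With the tool pointing down it reaches from about 0.375 to 0.9 m from the base axis. Payload 3.1 kg.
Tool frame: the origin (TCP) lies at the very end of the fingers, on their centre line; the grasp point (between the pads) lies bot.grip_point_offset behind it (bot.grip_point_offset is the distance from the TCP to the grasp point, in m); z points along the fingers, y is the line along which they close (so a half turn about z gives the same grasp; the last joint's range is limited). The gripper opens to 87 mm and grips with 3 to 60 N. Pads are 19 mm wide; open, the fingers measure 117 mm over their backs; the gripper's body (75 mm by 190 mm) begins 51 mm behind the grasp point.
Start: joints at [57.554, 30.224, 82.088, -0, 67.689, -10.227], TCP at [0.236, 0.579, 0.185] pointing down, gripper open.
Joint ranges: [-176.69, 176.69], [-43.24, 126.21], [12.49, 139.97], [-82, 262], [0, 151.66], [-163.58, 163.58]. Speed limits (degrees/s): [159.86, 159.86, 180, 180, 180, 180].

INTERFACE

Orientations are given as a 3x3 rotation matrix whose columns are the frame's x, y, z axes.
In Python, from rig import bot, viewer, ticket gives the robot as it stands.
- The arm moves only by the tool servo_tool, never from a script. Its argument "targets" is a list of rows, each an object with "offset": the shift along the tool's x, y, z in m, a list of three; "dr": the turn, a rotation vector about the tool's x, y, z in degrees, a list of three. In form: [{"offset": [x, y, z], "dr": [ax, ay, az]}, ...]. A call has 1 to 20 rows; each row is the pose to reach, as a shift and turn from the pose commanded when the call began, along the tool's axes at that moment; what a row does not reach only later rows make up. A row lasts 1/12 s, in which the tool goes at most 41.7 mm and 7.16 degrees, less where a joint would pass 70% of its speed; a pose out of reach is approached as far as the arm can. A call with a gripper value outside its range is refused whole. "gripper" is the gripper command: -1 is fully open, 1 is shut, values between are in proportion, set as the call begins (left out, the last holds). The fingers move at their own pace and stop on an object; the grip force is fixed at half the most. Time passes only in rows, so rows that repeat a pose let the fingers close. It gives the time, the measured TCP pose, the force, the opening and the grip force at its end, in the units of the state.
- bot.read_state(): the state, without advancing time (a new reading comes with each control period).
- viewer.capture(name): name is "scene" or "side" or "wrist"; returns a dict with "color" (384x512x3 uint8, red, green, blue), "camera_matrix" (3x3 intrinsics, pixels), "R" (3x3) and "t" (3): a world point X has camera coordinates R X + t. Camera axes: x right, y down, z forward; pixel columns grow to the right and rows downward; lengths in m; the calibration is good to about 2 mm. A picture is of the moment at which its call begins. There is no depth.
- ticket.hand_in(): hands the job in; it is judged then, once.
The state is a dict: "time_s": time; "joint_positions": joint angles; "qvel": joint speeds; "tau": joint torques, N m; "position": TCP position; "tcp_rot": TCP orientation; "force": force on the tool from outside, world axes, zero at the start; "moment": the same for the moment, N m; "opening": opening from 0.0 (shut) to 1.0 (fully open); "grasp_force": force on a finger pad.
Only numpy, scipy, OpenCV 4.12 (cv2) and the standard library are available. Lean on these libraries where they do the work, as an engineer would, in place of code of your own. Each camera call takes 0.05 s, during which the arm holds its last target. There are 200 camera calls.

## Working session

There is one attempt and no reset: what is moved stays moved. The work goes in short steps, Python scripts to look and compute and a tool call to move; the robot and the scene stay as the last step left them, time stands still between calls to the robot, and variables do not carry over. Pictures are saved under pics/ and viewed, at most 10 in all, crops included, and the job is handed in when it is done.

Besides the shell and the picture viewer there is one more tool, called after "Emit:" as name([rows], argument=value, ...), one row to a line, values as JSON. servo_tool: Moves the arm, as the interface text tells. Its arguments: {"type":"object","properties":{"targets":{"type":"array"},"gripper":{"type":"number"}},"required":["targets"]}

```bash
mkdir -p pics; cat > h.py <<'E'
import numpy as np,cv2
from rig import bot,viewer,ticket
def ray(c,u,v):
    d=np.linalg.solve(np.array(c["camera_matrix"]),[u,v,1.]);R=np.array(c["R"]);return -R.T@np.array(c["t"]),R.T@d
def onz(c,u,v,z):
    o,d=ray(c,u,v);return o+d*(z-o[2])/d[2]
def proj(c,X):
    p=np.array(c["camera_matrix"])@(np.array(c["R"])@np.array(X)+np.array(c["t"]));return p[:2]/p[2]
E
python3 - <<'E'
from h import *
import pickle
ims={}
for n in("scene","side"):
    c=viewer.capture(n);ims[n]=c;cv2.imwrite(f"pics/{n}.png",cv2.resize(c["color"][:,:,::-1],(800,600)))
    print(n,ray(c,256,192))
pickle.dump(ims,open("ims.pkl","wb"))
s=bot.read_state();print(s,bot.grip_point_offset)
E
```

```text
scene (array([1.04350769, 0.41542649, 0.94302793]), array([-0.37615574, -0.43655587, -0.81779912]))
side (array([0.17516981, 1.17783884, 0.96740053]), array([ 0.31128536, -0.77526456, -0.54975852]))
{'time_s': 0.1, 'joint_positions': array([ 5.75546181e+01,  3.02727079e+01,  8.21482091e+01, -1.25466346e-03,
        6.76882274e+01, -1.02267224e+01]), 'qvel': array([ 0.0306821 , -0.05962184, -0.29299405,  0.04286303,  0.01647212,
        0.07380184]), 'tau': array([-3.35271106e-04, -4.40984702e+01, -1.77150357e+01,  6.34817686e-02,
        5.34209528e-02, -2.88836236e-05]), 'position': array([0.23592242, 0.5779896 , 0.18418417]), 'tcp_rot': array([[-9.25750476e-01,  3.78133636e-01, -1.00488943e-03],
       [ 3.78134837e-01,  9.25749116e-01, -1.61844448e-03],
       [ 3.18287204e-04, -1.87825945e-03, -9.99998185e-01]]), 'force': array([ 0.66777406, -0.4213015 ,  0.92499949]), 'moment': array([-0.00430742,  0.01776058, -0.01404995]), 'grasp_force': 0.0, 'opening': 0.997149652193644} 0.0187
```

View pics/scene.png

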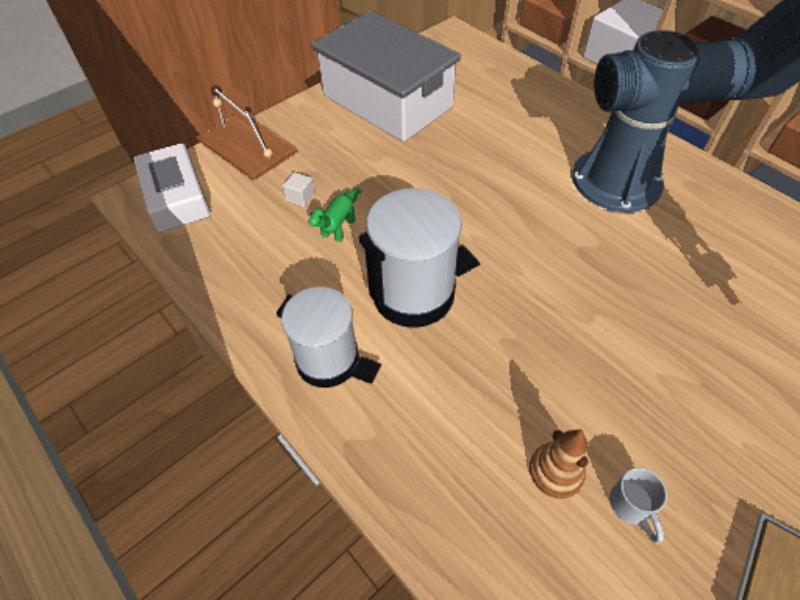

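View pics/side.png

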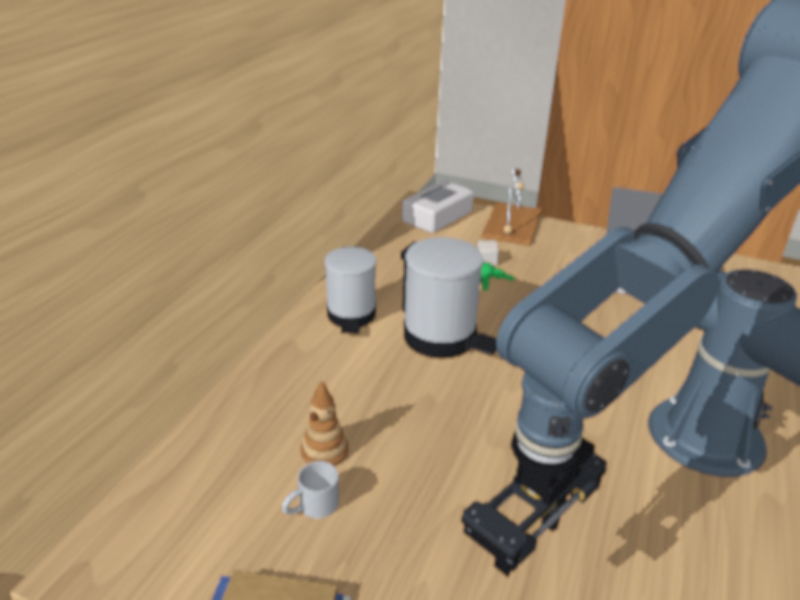

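Scene view (800x600 scale): the large bin's lid is centred near (414,225) and its pedal near (467,262). The small look-alike is at (320,335). Side view: lid near (443,258), pedal near (483,344). The clown and cup are well away from the pedal; the dinosaur is behind the bin.

```bash
python3 - <<'E'
from h import *
import pickle
ims=pickle.load(open("ims.pkl","rb"))
k=.64
# pixel centre estimates of lid (mid height .215) both views
for n,u,v in(("scene",414,224),("side",443,260)): print(n,"lid",onz(ims[n],u*k,v*k,.215))
c=ims["scene"];im=c["color"];dark=(im.max(2)<60).astype(np.uint8)
def show(n,box,f):
    m=ims[n]["color"][box[1]:box[3],box[0]:box[2],::-1];return cv2.resize(m,None,fx=f,fy=f,interpolation=cv2.INTER_CUBIC)
a=show("scene",(225,115,325,215),4);b=show("side",(250,145,350,245),4)
cv2.imwrite("pics/crop.png",np.hstack([a,b]))
E
```

```text
scene lid [ 0.58335847 -0.07615579  0.215     ]
side lid [ 0.57837295 -0.06241182  0.215     ]
```

View pics/crop.png

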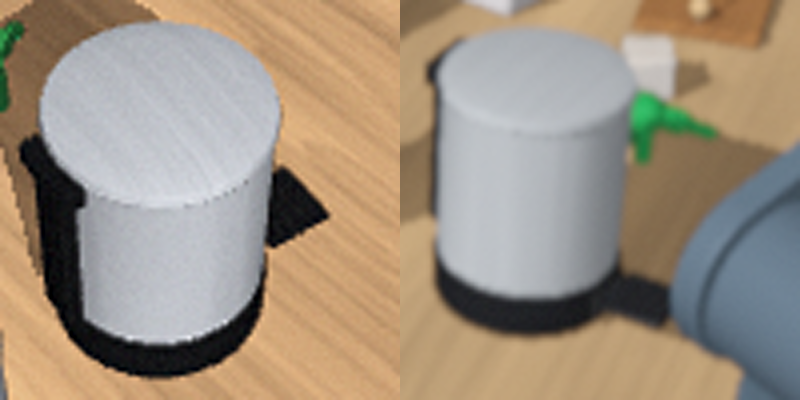

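Crop (4x): in the scene view, pedal corners are at (288,168), (328,214) and (272,246), and the lid spans x 40–281, y 22–208. In the side view the arm hides the pedal's end.

```bash
python3 - <<'E'
from h import *
import pickle
c=pickle.load(open("ims.pkl","rb"))["scene"]
f=lambda x,y,z:onz(c,225+x/4-.4,115+y/4-.4,z)
A,B,C=[f(x,y,.034) for x,y in((288,168),(328,214),(272,246))]
print(A,B,C,np.linalg.norm(A-B),np.linalg.norm(B-C))
m=(A+B)/2
g=c["color"].astype(int);s=((g.max(2)-g.min(2)<30)&(g.min(2)>110)).astype(np.uint8)
# lid silhouette extreme points: upper half rim at z~.21
for x,y in((40,107),(281,107),(160,22),(160,208)): print(f(x,y,.209))
# foot front bottom
print("foot",f(160,377,0))
for ctr in (f(160,113,.212),):
    d=m-ctr;d[2]=0;print("ctr",ctr,"dist",np.linalg.norm(d),"yaw",np.degrees(np.arctan2(d[1],d[0])))
n=np.array([-(B-A)[1],(B-A)[0]]);n/=np.linalg.norm(n)
print("edge normal yaw",np.degrees(np.arctan2(*n[::-1])),"pad ctr",m[:2]-.029*n,m[:2]+.029*n,"bin",m[:2]-.145*n,m[:2]+.145*n)
E
```

```text
[ 0.43275281 -0.08505623  0.034     ] [ 0.44399204 -0.02964799  0.034     ] [ 0.49989128 -0.03727775  0.034     ] 0.056536656756047195 0.05641753077022865
[ 0.63554113 -0.14200318  0.209     ]
[ 0.51445972 -0.0302453   0.209     ]
[ 0.51883412 -0.14720411  0.209     ]
[ 0.63567786 -0.02108192  0.209     ]
foot [ 0.63255602 -0.02339623  0.        ]
ctr [ 0.58090538 -0.08021898  0.212     ] dist 0.14435559026319036 yaw 170.88558241340485
edge normal yaw 168.5334748881509 pad ctr [ 0.46679362 -0.06311718] [ 0.40995124 -0.05158705] bin [ 0.58047837 -0.08617744] [ 0.29626648 -0.02852678]
```

Scale check passes: the pad edge measures about 57 mm and the outer edge is 144 mm from the axis. That puts the bin at (0.581,-0.082) and the pedal direction at about 170°. I'll press 126 mm from the axis with the fingers shut, leaning the hand away from the bin.

```bash
cat >> h.py <<'E'
from scipy.spatial.transform import Rotation as Ro
def goal(tilt,yaw=-10):
    a,t=np.radians(yaw),np.radians(tilt);f=np.array([np.cos(a),np.sin(a),0]);z=f*np.sin(t)-np.array([0,0,np.cos(t)])
    y=np.array([-f[1],f[0],0]);return np.c_[np.cross(y,z),y,z]
def delta(p,R):
    s=bot.read_state();R0=np.array(s["tcp_rot"])
    print("off",(R0.T@(np.array(p)-s["position"])).round(4),"dr",np.degrees(Ro.from_matrix(R0.T@R).as_rotvec()).round(2),"F",s["force"].round(2),"t",s["time_s"])
E
python3 -c "
from h import *
delta([.44,-.058,.15],goal(0))"
```

```text
off [-0.4294 -0.5115  0.035 ] dr [ -0.11  -0.03 -12.22] F [ 0.67 -0.42  0.92] t 0.1
```

Emit:
servo_tool([
  {"offset": [-0.032, -0.038, 0.0], "dr": [0, 0, -1]},
  {"offset": [-0.064, -0.076, 0.0], "dr": [0, 0, -2]},
  {"offset": [-0.128, -0.152, 0.0], "dr": [0, 0, -4]},
  {"offset": [-0.43, -0.512, 0.035], "dr": [0, 0, -12.2]},
  {"offset": [-0.43, -0.512, 0.035], "dr": [0, 0, -12.2]},
  {"offset": [-0.43, -0.512, 0.035], "dr": [0, 0, -12.2]},
  {"offset": [-0.43, -0.512, 0.035], "dr": [0, 0, -12.2]},
  {"offset": [-0.43, -0.512, 0.035], "dr": [0, 0, -12.2]},
  {"offset": [-0.43, -0.512, 0.035], "dr": [0, 0, -12.2]},
  {"offset": [-0.43, -0.512, 0.035], "dr": [0, 0, -12.2]},
  {"offset": [-0.43, -0.512, 0.035], "dr": [0, 0, -12.2]},
  {"offset": [-0.43, -0.512, 0.035], "dr": [0, 0, -12.2]},
  {"offset": [-0.43, -0.512, 0.035], "dr": [0, 0, -12.2]},
  {"offset": [-0.43, -0.512, 0.035], "dr": [0, 0, -12.2]},
  {"offset": [-0.43, -0.512, 0.035], "dr": [0, 0, -12.2]},
  {"offset": [-0.43, -0.512, 0.035], "dr": [0, 0, -12.2]},
  {"offset": [-0.43, -0.512, 0.035], "dr": [0, 0, -12.2]},
  {"offset": [-0.43, -0.512, 0.035], "dr": [0, 0, -12.2]},
  {"offset": [-0.43, -0.512, 0.035], "dr": [0, 0, -12.2]},
  {"offset": [-0.43, -0.512, 0.035], "dr": [0, 0, -12.2]},
], gripper=1)

```text
time_s: 1.77
position: [0.4394, -0.0564, 0.1498]
tcp_rot: [[-0.985, 0.173, -0.002], [0.173, 0.985, 0.001], [0.002, 0.001, -1.0]]
force: [-0.2, 1.0, 0.1]
opening: 0.007
grasp_force: 0.0
```

```bash
python3 -c "
from h import *
print(bot.read_state()['position'],bot.read_state()['opening'])
delta([.456,-.060,.07],goal(12))
c=viewer.capture('side');d=viewer.capture('scene')
f=lambda c,x,y,w:cv2.resize(c['color'][y:y+w,x:x+w,::-1],(400,400),interpolation=cv2.INTER_CUBIC)
cv2.imwrite('pics/c2.png',np.hstack([f(d,215,65,160),f(c,230,100,160)]))
"
```

```text
[ 0.43938267 -0.0564369   0.14975673] 0.0069192547894253295
off [-0.0172 -0.0007  0.0797] dr [  0.05 -12.13   0.03] F [-0.18  1.03  0.13] t 1.7667
```

View pics/c2.png

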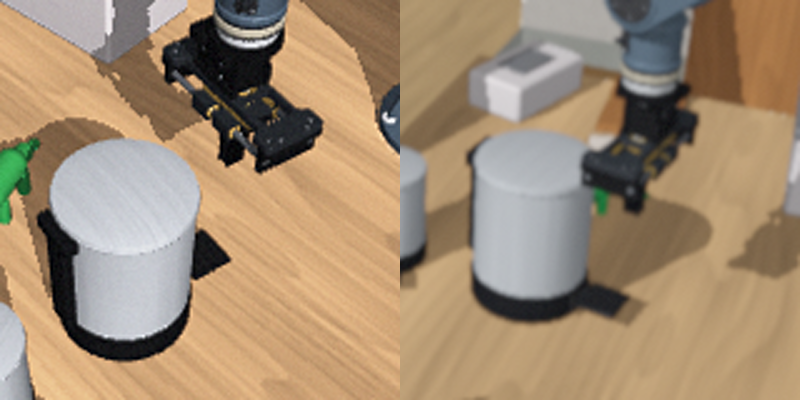

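Both views show the hand in front of the bin with the pedal visible. In the side half the pedal's outer corners are near (630,296) and (607,318).

```bash
python3 -c "
from h import *
import pickle
c=pickle.load(open('ims.pkl','rb'))['side']
print([onz(c,230+x/2.5,100+y/2.5,.034) for x,y in((230,296),(207,318))])"
```

```text
[array([ 0.43374449, -0.08194178,  0.034     ]), array([ 0.44818513, -0.02111855,  0.034     ])]
```

Emit:
servo_tool([
  {"offset": [-0.004, 0, 0.01], "dr": [0, -3, 0]},
  {"offset": [-0.008, 0, 0.02], "dr": [0, -6, 0]},
  {"offset": [-0.012, 0, 0.03], "dr": [0, -9, 0]},
  {"offset": [-0.016, 0, 0.04], "dr": [0, -12, 0]},
  {"offset": [-0.017, 0, 0.055], "dr": [0, -12, 0]},
  {"offset": [-0.017, 0, 0.07], "dr": [0, -12, 0]},
  {"offset": [-0.017, 0, 0.08], "dr": [0, -12, 0]},
  {"offset": [-0.017, 0, 0.08], "dr": [0, -12, 0]},
  {"offset": [-0.017, 0, 0.08], "dr": [0, -12, 0]},
  {"offset": [-0.017, 0, 0.08], "dr": [0, -12, 0]},
])

```text
time_s: 2.7
position: [0.4578, -0.0603, 0.0706]
tcp_rot: [[-0.963, 0.173, 0.206], [0.169, 0.985, -0.036], [-0.209, -0.0, -0.978]]
force: [-1.2, 0.6, -0.2]
opening: 0.006
grasp_force: 0.0
```

```bash
python3 -c "
from h import *
delta([.456,-.060,.040],goal(12))
c=viewer.capture('side');d=viewer.capture('scene')
f=lambda c,x,y,w:cv2.resize(c['color'][y:y+w,x:x+w,::-1],(400,400),interpolation=cv2.INTER_CUBIC)
cv2.imwrite('pics/c3.png',np.hstack([f(d,225,95,110),f(c,250,130,100)]))
"
```

```text
off [ 0.0082 -0.      0.0296] dr [0.01 0.05 0.06] F [-1.16  0.61 -0.24] t 2.7
```

View pics/c3.png

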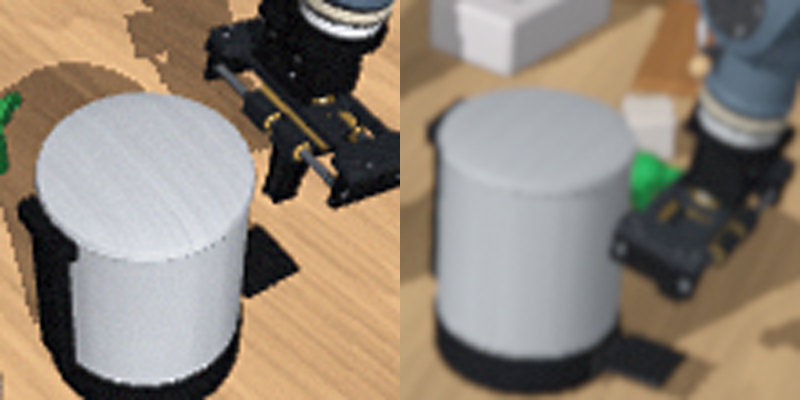

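The fingers hang above and just outboard of the pedal (fingertip at left crop about (280,198)), with clear space to the shell. Now lowering to just above the pad.

Emit:
servo_tool([
  {"offset": [0.002, 0, 0.007], "dr": [0, 0, 0]},
  {"offset": [0.004, 0, 0.014], "dr": [0, 0, 0]},
  {"offset": [0.006, 0, 0.021], "dr": [0, 0, 0]},
  {"offset": [0.008, 0, 0.027], "dr": [0, 0, 0]},
  {"offset": [0.008, 0, 0.029], "dr": [0, 0, 0]},
  {"offset": [0.008, 0, 0.029], "dr": [0, 0, 0]},
  {"offset": [0.008, 0, 0.029], "dr": [0, 0, 0]},
])

```text
time_s: 3.38
position: [0.4555, -0.0606, 0.0396]
tcp_rot: [[-0.963, 0.174, 0.204], [0.17, 0.985, -0.036], [-0.207, 0.0, -0.978]]
force: [0.5, -0.7, 0.8]
opening: 0.008
grasp_force: 0.0
```

```bash
python3 -c "
from h import *
c=viewer.capture('scene');print(proj(c,[.458,-.06,.07]))
delta([.456,-.060,.034],goal(12));print(bot.read_state()['position'])
delta([.456,-.060,.014],goal(12))"
```

```text
[297.56288972 157.70630528]
off [0.0011 0.0007 0.0058] dr [-0.   -0.01 -0.02] F [ 0.06  0.07 -0.22] t 3.4333
[ 0.45577324 -0.06071716  0.03988351]
off [0.0053 0.0007 0.0253] dr [-0.   -0.01 -0.02] F [ 0.06  0.07 -0.22] t 3.4333
```

```bash
python3 -c "
from h import *
d=viewer.capture('scene');w=viewer.capture('wrist');s=viewer.capture('side')
im=d['color'][:,:,::-1].copy()
p=bot.read_state()['position']
print(proj(d,p),proj(d,[.4394,-.0564,.1498]),proj(w,p),proj(s,p))
f=lambda c,x,y,w:cv2.resize(c['color'][y:y+w,x:x+w,::-1],(400,400),interpolation=cv2.INTER_CUBIC)
cv2.imwrite('pics/c4.png',np.vstack([np.hstack([f(d,240,100,100),f(s,260,140,100)]),np.hstack([cv2.resize(w['color'][:,:,::-1],(267,200)),np.zeros((200,533,3),np.uint8)])]))
"
```

```text
[297.13394861 163.28675141] [304.82226049 137.70258332] [255.73510572 219.69607827] [314.1726672  218.67295578]
```

View pics/c4.png

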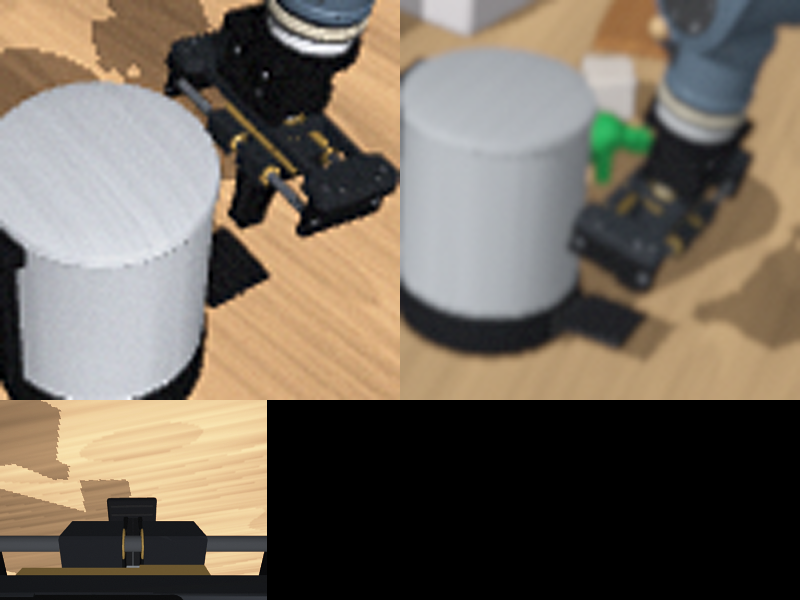

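The wrist view has a dark object at (132,510) that could be the pedal or the fingertips. In the scene view the finger seems to end at (245,225), while the TCP projects to (228,253). I'll brighten and zoom to settle this before pressing.

```bash
python3 -c "
from h import *
d=viewer.capture('scene');w=viewer.capture('wrist')
f=lambda c,x,y,w,h:cv2.resize((255*(c['color'][y:y+h,x:x+w,::-1]/255.)**.45).astype(np.uint8),(400,400),interpolation=cv2.INTER_CUBIC)
p=bot.read_state()['position']
a=f(d,270,125,50,50);b=f(w,170,160,180,180)
u=(proj(d,p)-[270,125])*8;cv2.circle(a,tuple(u.astype(int)),4,(0,0,255),1)
u=(proj(w,p)-[170,160])*400/180;cv2.circle(b,tuple(u.astype(int)),4,(0,0,255),1)
cv2.imwrite('pics/c5.png',np.hstack([a,b]))
"
```

```text
(no output)
```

View pics/c5.png

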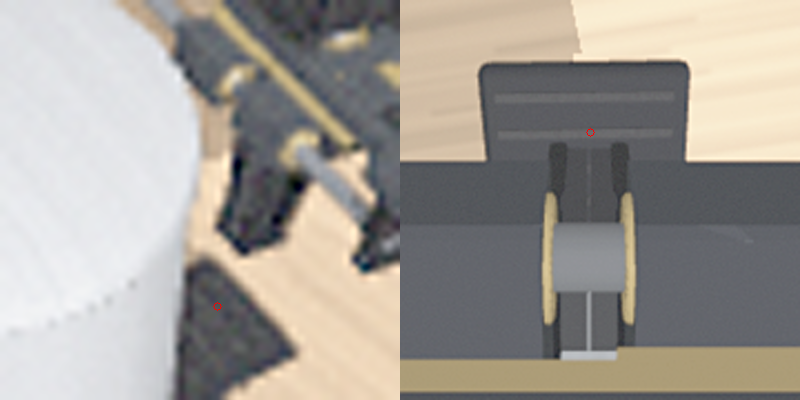

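Zoom: left, the finger ends at (245,250), short of the projected TCP at (217,305). Right, the ribbed pad is dead ahead of the fingertips and laterally centred, with its outer edge at y=62. The wrist view shows the aim is right. I'll check height and depth by numbers.

```bash
python3 -c "
from h import *
d=viewer.capture('scene');w=viewer.capture('wrist')
s=bot.read_state();p=s['position'];z=np.array(s['tcp_rot'])[:,2]
print('obs tip scene',270+245/8,125+250/8)
for k in(0,.01,.02,.03): print(k,proj(d,p-k*z),(proj(w,p-k*z)-[170,160])*400/180)
for a,b in((80,62),(290,62)): print('pad outer corners by wrist',onz(w,170+a*.45,160+b*.45,.034))
"
```

```text
obs tip scene 300.625 156.25
0 [297.15890768 163.28276975] [190.5141551  131.97904147]
0.01 [297.92079588 161.04907692] [190.59354799 144.64055519]
0.02 [298.69215794 158.78760879] [190.68082408 158.5592741 ]
0.03 [299.47317166 156.49784407] [190.77721882 173.93222845]
pad outer corners by wrist [ 0.43116941 -0.08831036  0.034     ]
pad outer corners by wrist [ 0.44155267 -0.02945447  0.034     ]
```

The wrist view puts the pad corners within 3 mm of the scene measurement. Descending vertically with force checks.

Emit:
servo_tool([
  {"offset": [0.0004, 0, 0.002], "dr": [0, 0, 0]},
  {"offset": [0.0008, 0, 0.004], "dr": [0, 0, 0]},
  {"offset": [0.0012, 0, 0.006], "dr": [0, 0, 0]},
  {"offset": [0.0016, 0, 0.008], "dr": [0, 0, 0]},
  {"offset": [0.0016, 0, 0.008], "dr": [0, 0, 0]},
  {"offset": [0.0016, 0, 0.008], "dr": [0, 0, 0]},
])

```text
time_s: 4.28
position: [0.4556, -0.0606, 0.0316]
tcp_rot: [[-0.963, 0.174, 0.204], [0.17, 0.985, -0.036], [-0.207, 0.0, -0.978]]
force: [-0.4, 0.7, 0.7]
opening: 0.004
grasp_force: 0.0
```

Emit:
servo_tool([
  {"offset": [0.0004, 0, 0.002], "dr": [0, 0, 0]},
  {"offset": [0.0008, 0, 0.004], "dr": [0, 0, 0]},
  {"offset": [0.0012, 0, 0.006], "dr": [0, 0, 0]},
  {"offset": [0.0012, 0, 0.006], "dr": [0, 0, 0]},
  {"offset": [0.0012, 0, 0.006], "dr": [0, 0, 0]},
])

```text
time_s: 4.7
position: [0.4558, -0.0606, 0.0256]
tcp_rot: [[-0.963, 0.174, 0.204], [0.17, 0.985, -0.036], [-0.207, 0.0, -0.978]]
force: [0.4, -0.5, -0.2]
opening: 0.004
grasp_force: 0.0
```

```bash
python3 -c "
from h import *
d=viewer.capture('scene');print(bot.read_state()['force'],bot.read_state()['position'])
f=lambda c,x,y,w,h:cv2.resize((255*(c['color'][y:y+h,x:x+w,::-1]/255.)**.45).astype(np.uint8),(400,400),interpolation=cv2.INTER_CUBIC)
cv2.imwrite('pics/c6.png',f(d,230,95,100,100))
"
```

```text
[-0.05872462  0.32568592  1.42325425] [ 0.45584023 -0.06066397  0.02564387]
```

View pics/c6.png

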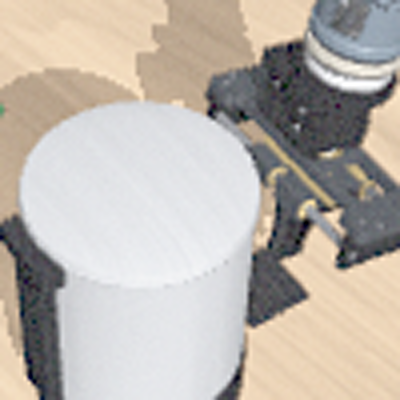

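No contact yet, and the fingers still end short of the pad (crop (290,250) against the pad at (275,285)). The shut fingertips sit well behind the nominal TCP, so I'll keep going until I feel contact.

Emit:
servo_tool([
  {"offset": [0.0004, 0, 0.002], "dr": [0, 0, 0]},
  {"offset": [0.0008, 0, 0.004], "dr": [0, 0, 0]},
  {"offset": [0.0012, 0, 0.006], "dr": [0, 0, 0]},
  {"offset": [0.0012, 0, 0.006], "dr": [0, 0, 0]},
  {"offset": [0.0012, 0, 0.006], "dr": [0, 0, 0]},
])

```text
time_s: 5.17
position: [0.4558, -0.0606, 0.0194]
tcp_rot: [[-0.963, 0.174, 0.204], [0.17, 0.985, -0.036], [-0.207, 0.0, -0.978]]
force: [0.1, 0.9, -0.2]
opening: 0.005
grasp_force: 0.0
```

Emit:
servo_tool([
  {"offset": [0.0002, 0, 0.001], "dr": [0, 0, 0]},
  {"offset": [0.0004, 0, 0.002], "dr": [0, 0, 0]},
  {"offset": [0.0008, 0, 0.004], "dr": [0, 0, 0]},
  {"offset": [0.0008, 0, 0.004], "dr": [0, 0, 0]},
  {"offset": [0.0008, 0, 0.004], "dr": [0, 0, 0]},
])

```text
time_s: 5.58
position: [0.4559, -0.0607, 0.0154]
tcp_rot: [[-0.963, 0.174, 0.204], [0.17, 0.985, -0.036], [-0.208, 0.0, -0.978]]
force: [-0.6, 0.6, -0.4]
opening: 0.004
grasp_force: 0.0
```

Emit:
servo_tool([
  {"offset": [0.0002, 0, 0.001], "dr": [0, 0, 0]},
  {"offset": [0.0004, 0, 0.002], "dr": [0, 0, 0]},
  {"offset": [0.0006, 0, 0.003], "dr": [0, 0, 0]},
  {"offset": [0.0008, 0, 0.004], "dr": [0, 0, 0]},
  {"offset": [0.0008, 0, 0.004], "dr": [0, 0, 0]},
])

```text
time_s: 6.0
position: [0.456, -0.0607, 0.0113]
tcp_rot: [[-0.963, 0.174, 0.204], [0.17, 0.985, -0.036], [-0.208, 0.0, -0.978]]
force: [0.1, -0.1, 0.4]
opening: 0.005
grasp_force: 0.0
```

```bash
python3 -c "
from h import *
d=viewer.capture('scene');s=viewer.capture('side');print(bot.read_state()['force'],bot.read_state()['position'])
f=lambda c,x,y,w,h:cv2.resize((255*(c['color'][y:y+h,x:x+w,::-1]/255.)**.45).astype(np.uint8),(400,400),interpolation=cv2.INTER_CUBIC)
cv2.imwrite('pics/c7.png',np.hstack([f(d,270,125,50,50),f(s,280,170,70,70)]))
"
```

```text
[-0.50094148 -0.18216901 -0.97147173] [ 0.45600563 -0.0606669   0.01138386]
```

View pics/c7.png

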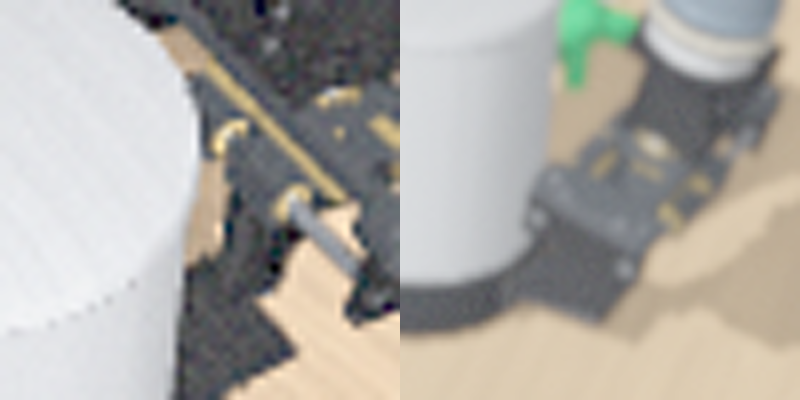

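The fingertip now overlaps the pad in the left crop at about (240,295). Contact should be close, so I'm continuing in small steps.

Emit:
servo_tool([
  {"offset": [0.0002, 0, 0.001], "dr": [0, 0, 0]},
  {"offset": [0.0004, 0, 0.002], "dr": [0, 0, 0]},
  {"offset": [0.0006, 0, 0.003], "dr": [0, 0, 0]},
  {"offset": [0.0006, 0, 0.003], "dr": [0, 0, 0]},
])

```text
time_s: 6.43
position: [0.456, -0.0607, 0.0082]
tcp_rot: [[-0.963, 0.174, 0.204], [0.17, 0.985, -0.036], [-0.208, 0.0, -0.978]]
force: [0.5, 0.0, -0.5]
opening: 0.006
grasp_force: 0.0
```

Emit:
servo_tool([
  {"offset": [0.0002, 0, 0.001], "dr": [0, 0, 0]},
  {"offset": [0.0004, 0, 0.002], "dr": [0, 0, 0]},
  {"offset": [0.0006, 0, 0.003], "dr": [0, 0, 0]},
  {"offset": [0.0006, 0, 0.003], "dr": [0, 0, 0]},
])

```text
time_s: 6.77
position: [0.4561, -0.0607, 0.0051]
tcp_rot: [[-0.963, 0.174, 0.204], [0.17, 0.985, -0.036], [-0.208, 0.0, -0.978]]
force: [-0.1, 0.1, -0.6]
opening: 0.003
grasp_force: 0.0
```

Emit:
servo_tool([
  {"offset": [0.0002, 0, 0.001], "dr": [0, 0, 0]},
  {"offset": [0.0004, 0, 0.002], "dr": [0, 0, 0]},
  {"offset": [0.0006, 0, 0.003], "dr": [0, 0, 0]},
  {"offset": [0.0006, 0, 0.003], "dr": [0, 0, 0]},
])

```text
time_s: 7.1
position: [0.4561, -0.0607, 0.0021]
tcp_rot: [[-0.963, 0.174, 0.204], [0.17, 0.985, -0.036], [-0.208, 0.0, -0.978]]
force: [0.0, 0.3, -0.1]
opening: 0.004
grasp_force: 0.0
```

```bash
cat >> h.py <<'E'
import pickle
def lidchange():
    # share of changed pixels in the lid window of the scene view vs the first picture, and bin-wide
    c=viewer.capture("scene");r=pickle.load(open("ims.pkl","rb"))["scene"]["color"].astype(int)
    D=abs(c["color"].astype(int)-r).max(2)>40
    print("lid changed",D[118:168,232:285].mean().round(3),"foot",D[175:212,240:285].mean().round(3));return c
E
python3 -c "
from h import *
lidchange();print(bot.read_state()['force'],bot.read_state()['position'])"
```

```text
lid changed 0.031 foot 0.0
[0.32675502 0.05649588 0.14548909] [ 0.45612079 -0.06069706  0.00216682]
```

```bash
python3 -c "
from h import *
d=viewer.capture('scene');w=viewer.capture('wrist');s=viewer.capture('side')
f=lambda c,x,y,w,h,W,H:cv2.resize((255*(c['color'][y:y+h,x:x+w,::-1]/255.)**.45).astype(np.uint8),(W,H),interpolation=cv2.INTER_CUBIC)
p=bot.read_state()['position'];z=np.array(bot.read_state()['tcp_rot'])[:,2]
a=f(d,270,125,50,75,400,600);b=f(w,156,150,200,150,400,300)
for k,col in((0,(0,0,255)),(.03,(0,255,255))):
  q=p-k*z
  u=(proj(d,q)-[270,125])*8;cv2.circle(a,tuple(u.astype(int)),3,col,1)
  u=(proj(w,q)-[156,150])*2;cv2.circle(b,tuple(u.astype(int)),3,col,1)
cv2.imwrite('pics/c8.png',np.hstack([a,np.vstack([b,f(s,270,150,100,75,400,300)])]))
print(np.array(w['R'])@p+w['t'])
"
```

```text
[0.00073739 0.01792176 0.21318971]
```

View pics/c8.png

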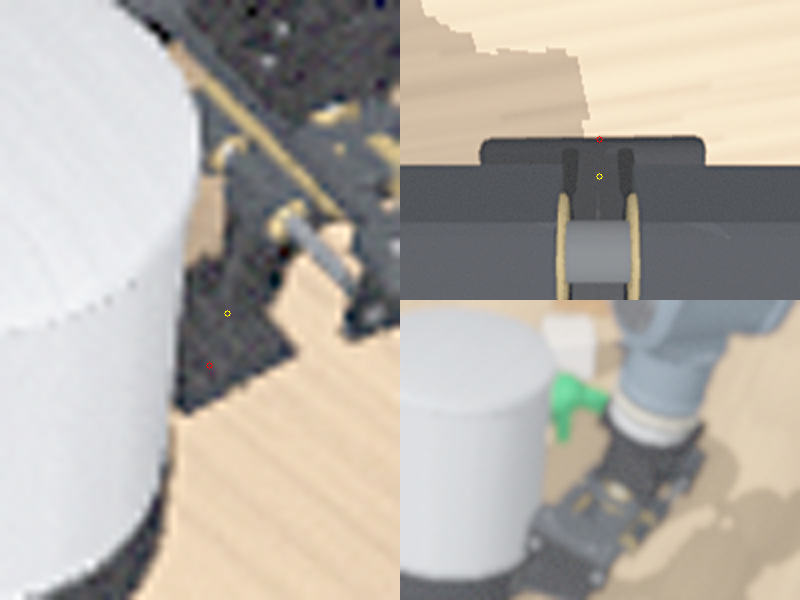

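Scene (left): the finger lies over the pad, with its nominal TCP (red) at (209,365), well beyond the visible tip. Wrist (top right): the fingers end at y≈150, just over the pad's outer half. So the shut tips are about 30 mm behind the TCP and contact is close; descending further.

Emit:
servo_tool([
  {"offset": [0.0002, 0, 0.001], "dr": [0, 0, 0]},
  {"offset": [0.0004, 0, 0.002], "dr": [0, 0, 0]},
  {"offset": [0.0006, 0, 0.003], "dr": [0, 0, 0]},
  {"offset": [0.0006, 0, 0.003], "dr": [0, 0, 0]},
])

```text
time_s: 7.63
position: [0.4563, -0.0608, -0.0007]
tcp_rot: [[-0.963, 0.174, 0.205], [0.17, 0.985, -0.036], [-0.208, -0.0, -0.978]]
force: [-1.4, 0.5, 5.3]
opening: 0.003
grasp_force: 2.4
```

```bash
python3 -c "
from h import *
lidchange();print(bot.read_state()['force'],bot.read_state()['moment'],bot.read_state()['position'])"
```

```text
lid changed 0.031 foot 0.0
[0.04179972 0.14265733 3.20429949] [ 0.10518832  0.1173203  -0.04104195] [ 0.45630587 -0.06078154 -0.00063067]
```

Contact at TCP z≈0 (about 4 N). Pressing now; the travel here is about 22 mm.

Emit:
servo_tool([
  {"offset": [0.0002, 0, 0.001], "dr": [0, 0, 0]},
  {"offset": [0.0004, 0, 0.002], "dr": [0, 0, 0]},
  {"offset": [0.0006, 0, 0.003], "dr": [0, 0, 0]},
  {"offset": [0.0008, 0, 0.004], "dr": [0, 0, 0]},
  {"offset": [0.001, 0, 0.005], "dr": [0, 0, 0]},
  {"offset": [0.0012, 0, 0.006], "dr": [0, 0, 0]},
  {"offset": [0.0014, 0, 0.007], "dr": [0, 0, 0]},
  {"offset": [0.0016, 0, 0.008], "dr": [0, 0, 0]},
  {"offset": [0.0018, 0, 0.009], "dr": [0, 0, 0]},
  {"offset": [0.002, 0, 0.01], "dr": [0, 0, 0]},
  {"offset": [0.002, 0, 0.01], "dr": [0, 0, 0]},
])

```text
time_s: 8.6
position: [0.4563, -0.0607, -0.011]
tcp_rot: [[-0.963, 0.174, 0.205], [0.17, 0.985, -0.036], [-0.208, 0.0, -0.978]]
force: [0.2, -0.1, 3.7]
opening: 0.004
grasp_force: 2.3
```

```bash
python3 -c "
from h import *
lidchange();print(bot.read_state()['force'],bot.read_state()['position'])"
```

```text
lid changed 0.206 foot 0.0
[-1.19676419  0.07430431  4.2384758 ] [ 0.45621778 -0.06071871 -0.01094144]
```

The lid is rising and the foot hasn't moved. Continuing.

Emit:
servo_tool([
  {"offset": [0.0002, 0, 0.001], "dr": [0, 0, 0]},
  {"offset": [0.0004, 0, 0.002], "dr": [0, 0, 0]},
  {"offset": [0.0006, 0, 0.003], "dr": [0, 0, 0]},
  {"offset": [0.0008, 0, 0.004], "dr": [0, 0, 0]},
  {"offset": [0.001, 0, 0.005], "dr": [0, 0, 0]},
  {"offset": [0.0012, 0, 0.006], "dr": [0, 0, 0]},
  {"offset": [0.0014, 0, 0.007], "dr": [0, 0, 0]},
  {"offset": [0.0016, 0, 0.008], "dr": [0, 0, 0]},
  {"offset": [0.0016, 0, 0.008], "dr": [0, 0, 0]},
])

```text
time_s: 9.4
position: [0.4568, -0.0609, -0.0193]
tcp_rot: [[-0.963, 0.174, 0.205], [0.17, 0.985, -0.036], [-0.208, -0.0, -0.978]]
force: [0.7, 0.4, 2.6]
opening: 0.007
grasp_force: 1.3
```

Emit:
servo_tool([
  {"offset": [0.0001, 0, 0.0005], "dr": [0, 0, 0]},
  {"offset": [0.0002, 0, 0.001], "dr": [0, 0, 0]},
  {"offset": [0.0003, 0, 0.0015], "dr": [0, 0, 0]},
  {"offset": [0.0003, 0, 0.0015], "dr": [0, 0, 0]},
])

```text
time_s: 9.73
position: [0.4568, -0.061, -0.0207]
tcp_rot: [[-0.963, 0.174, 0.205], [0.17, 0.985, -0.037], [-0.208, -0.0, -0.978]]
force: [2.0, 0.2, 2.8]
opening: 0.005
grasp_force: 1.1
```

Emit:
servo_tool([
  {"offset": [0.0001, 0, 0.0005], "dr": [0, 0, 0]},
  {"offset": [0.0002, 0, 0.001], "dr": [0, 0, 0]},
  {"offset": [0.0002, 0, 0.001], "dr": [0, 0, 0]},
  {"offset": [0.0002, 0, 0.001], "dr": [0, 0, 0]},
])

```text
time_s: 10.07
position: [0.4566, -0.061, -0.0217]
tcp_rot: [[-0.963, 0.174, 0.205], [0.17, 0.985, -0.037], [-0.208, -0.0, -0.978]]
force: [1.7, -0.8, 2.6]
opening: 0.003
grasp_force: 1.0
```

Not yet at the stop. A little further, half a millimetre per row.

Emit:
servo_tool([
  {"offset": [0.0001, 0, 0.0005], "dr": [0, 0, 0]},
  {"offset": [0.0002, 0, 0.001], "dr": [0, 0, 0]},
  {"offset": [0.0002, 0, 0.001], "dr": [0, 0, 0]},
  {"offset": [0.0002, 0, 0.001], "dr": [0, 0, 0]},
])

```text
time_s: 10.4
position: [0.4564, -0.0608, -0.0228]
tcp_rot: [[-0.963, 0.174, 0.205], [0.17, 0.985, -0.036], [-0.208, -0.0, -0.978]]
force: [0.9, -1.1, 2.5]
opening: 0.008
grasp_force: 0.9
```

Emit:
servo_tool([
  {"offset": [0.0001, 0, 0.0005], "dr": [0, 0, 0]},
  {"offset": [0.0002, 0, 0.001], "dr": [0, 0, 0]},
  {"offset": [0.0002, 0, 0.001], "dr": [0, 0, 0]},
  {"offset": [0.0002, 0, 0.001], "dr": [0, 0, 0]},
])

```text
time_s: 10.73
position: [0.4563, -0.0607, -0.0238]
tcp_rot: [[-0.963, 0.174, 0.204], [0.17, 0.985, -0.036], [-0.208, 0.0, -0.978]]
force: [1.1, -0.2, 1.9]
opening: 0.006
grasp_force: 0.8
```

Emit:
servo_tool([
  {"offset": [0.0001, 0, 0.0005], "dr": [0, 0, 0]},
  {"offset": [0.0002, 0, 0.001], "dr": [0, 0, 0]},
  {"offset": [0.0002, 0, 0.001], "dr": [0, 0, 0]},
  {"offset": [0.0002, 0, 0.001], "dr": [0, 0, 0]},
])

```text
time_s: 11.07
position: [0.4563, -0.0607, -0.0249]
tcp_rot: [[-0.963, 0.174, 0.204], [0.17, 0.985, -0.036], [-0.208, 0.0, -0.978]]
force: [0.7, -0.6, 1.5]
opening: 0.007
grasp_force: 0.7
```

```bash
python3 -c "
from h import *
d=lidchange();print(bot.read_state()['force'],bot.read_state()['position'])
cv2.imwrite('pics/open.png',d['color'][:,:,::-1])
r=pickle.load(open('ims.pkl','rb'))['scene']['color'].astype(int)
D=((abs(d['color'].astype(int)-r).max(2)>40)).astype(np.uint8)
# lit light-grey lid blob outline
g=d['color'].astype(int);m=((g.max(2)-g.min(2)<25)&(g.min(2)>60)).astype(np.uint8);m[:, :225]=0;m[:,320:]=0;m[:60]=0;m[220:]=0
n,l,st,ce=cv2.connectedComponentsWithStats(m)
print([ (st[i].tolist(),ce[i].round().tolist()) for i in range(1,n) if st[i][4]>60])
# predicted lid disc centre/top for angles
f=np.array([np.cos(np.radians(170)),np.sin(np.radians(170)),0]);b=np.array([.581,-.082,0])
for a in(1.0,1.15,1.26):
  h=b-.083*f+[0,0,.207];v=f*np.cos(a)+np.array([0,0,1])*np.sin(a);print(a,proj(d,h+.083*v),proj(d,h+.166*v))
"
```

```text
lid changed 0.384 foot 0.0
[ 1.1964998  -0.0477687   2.15331741] [ 0.45636409 -0.06068104 -0.02481891]
[([225, 60, 65, 30, 1313], [256.0, 71.0]), ([226, 98, 68, 104, 4674], [260.0, 150.0]), ([305, 113, 15, 18, 82], [311.0, 125.0])]
1.0 [251.56343788 131.01716091] [266.58034812 103.40514439]
1.15 [247.80359966 131.03528997] [258.91234548 102.92074578]
1.26 [244.84961017 131.43099457] [252.76149036 103.41412138]
```

Emit:
servo_tool([
  {"offset": [0.0001, 0, 0.0005], "dr": [0, 0, 0]},
  {"offset": [0.0002, 0, 0.001], "dr": [0, 0, 0]},
  {"offset": [0.0002, 0, 0.001], "dr": [0, 0, 0]},
  {"offset": [0.0002, 0, 0.001], "dr": [0, 0, 0]},
])

```text
time_s: 11.45
position: [0.4564, -0.0606, -0.0258]
tcp_rot: [[-0.963, 0.174, 0.204], [0.17, 0.985, -0.036], [-0.208, 0.0, -0.978]]
force: [0.7, -0.6, 1.0]
opening: 0.005
grasp_force: 0.6
```

Emit:
servo_tool([
  {"offset": [0.0001, 0, 0.0005], "dr": [0, 0, 0]},
  {"offset": [0.0002, 0, 0.001], "dr": [0, 0, 0]},
  {"offset": [0.0002, 0, 0.001], "dr": [0, 0, 0]},
  {"offset": [0.0002, 0, 0.001], "dr": [0, 0, 0]},
])

```text
time_s: 11.78
position: [0.4565, -0.0607, -0.0267]
tcp_rot: [[-0.963, 0.174, 0.205], [0.17, 0.985, -0.036], [-0.208, 0.0, -0.978]]
force: [0.5, 0.3, 2.9]
opening: 0.003
grasp_force: 1.7
```

```bash
python3 -c "
from h import *
d=viewer.capture('scene');w=pickle.load(open('ims.pkl','rb'))['scene']['color'].astype(int)
g=d['color'].astype(int);m=((g.max(2)-g.min(2)<25)&(g.min(2)>60))
# lid top edge rows by column, and profile of changed area
for r in range(92,130,3): 
  k=np.where(m[r,215:300])[0]; print(r,(k.min()+215,k.max()+215,len(k)) if len(k) else None)
f=np.array([np.cos(np.radians(170)),np.sin(np.radians(170)),0]);b=np.array([.581,-.082,0]);s=np.array([-f[1],f[0],0])
for a in(.8,1.0,1.15,1.26):
  h=b-.083*f+[0,0,.207];v=f*np.cos(a)+np.array([0,0,1])*np.sin(a)
  t=np.radians(np.arange(0,360,10));P=np.array([proj(d,h+.083*v*(1+np.cos(x))+.083*s*np.sin(x)) for x in t]);print(a,'minx maxx miny',P[:,0].min(),P[:,0].max(),P[:,1].min(),P[P[:,1].argmin()])
"
```

```text
92 None
95 None
98 (np.int64(239), np.int64(246), 8)
101 (np.int64(234), np.int64(251), 18)
104 (np.int64(231), np.int64(255), 25)
107 (np.int64(229), np.int64(257), 29)
110 (np.int64(228), np.int64(259), 32)
113 (np.int64(227), np.int64(260), 34)
116 (np.int64(226), np.int64(262), 37)
119 (np.int64(226), np.int64(263), 38)
122 (np.int64(226), np.int64(264), 39)
125 (np.int64(226), np.int64(275), 50)
128 (np.int64(226), np.int64(297), 60)
0.8 minx maxx miny 231.92876611121636 282.6566530975214 100.24467357276036 [263.63515251 100.24467357]
1.0 minx maxx miny 230.57009923757101 275.4055850509674 97.76575185215354 [255.49063224  97.76575185]
1.15 minx maxx miny 228.99990062150064 269.29271232484433 97.23118541915349 [248.36688636  97.23118542]
1.26 minx maxx miny 227.3901143207685 264.7305728127816 97.6129997172791 [242.69324528  97.61299972]
```

The lid outline (right edge x≈264, top at x≈242) matches 1.26 rad and the force has turned up, so this is the stop. Pressing 0.5 mm more and holding.

Emit:
servo_tool([
  {"offset": [0.0001, 0, 0.0005], "dr": [0, 0, 0]},
  {"offset": [0.0001, 0, 0.0005], "dr": [0, 0, 0]},
  {"offset": [0.0001, 0, 0.0005], "dr": [0, 0, 0]},
  {"offset": [0.0001, 0, 0.0005], "dr": [0, 0, 0]},
  {"offset": [0.0001, 0, 0.0005], "dr": [0, 0, 0]},
  {"offset": [0.0001, 0, 0.0005], "dr": [0, 0, 0]},
  {"offset": [0.0001, 0, 0.0005], "dr": [0, 0, 0]},
  {"offset": [0.0001, 0, 0.0005], "dr": [0, 0, 0]},
  {"offset": [0.0001, 0, 0.0005], "dr": [0, 0, 0]},
  {"offset": [0.0001, 0, 0.0005], "dr": [0, 0, 0]},
  {"offset": [0.0001, 0, 0.0005], "dr": [0, 0, 0]},
  {"offset": [0.0001, 0, 0.0005], "dr": [0, 0, 0]},
  {"offset": [0.0001, 0, 0.0005], "dr": [0, 0, 0]},
  {"offset": [0.0001, 0, 0.0005], "dr": [0, 0, 0]},
  {"offset": [0.0001, 0, 0.0005], "dr": [0, 0, 0]},
  {"offset": [0.0001, 0, 0.0005], "dr": [0, 0, 0]},
])

```text
time_s: 13.17
position: [0.4566, -0.0607, -0.0268]
tcp_rot: [[-0.963, 0.174, 0.205], [0.17, 0.985, -0.036], [-0.209, -0.0, -0.978]]
force: [0.5, 0.4, 9.5]
opening: 0.005
grasp_force: 4.3
```

Emit:
servo_tool([
  {"offset": [0, 0, 0], "dr": [0, 0, 0]},
  {"offset": [0, 0, 0], "dr": [0, 0, 0]},
  {"offset": [0, 0, 0], "dr": [0, 0, 0]},
  {"offset": [0, 0, 0], "dr": [0, 0, 0]},
  {"offset": [0, 0, 0], "dr": [0, 0, 0]},
  {"offset": [0, 0, 0], "dr": [0, 0, 0]},
  {"offset": [0, 0, 0], "dr": [0, 0, 0]},
  {"offset": [0, 0, 0], "dr": [0, 0, 0]},
  {"offset": [0, 0, 0], "dr": [0, 0, 0]},
  {"offset": [0, 0, 0], "dr": [0, 0, 0]},
  {"offset": [0, 0, 0], "dr": [0, 0, 0]},
  {"offset": [0, 0, 0], "dr": [0, 0, 0]},
  {"offset": [0, 0, 0], "dr": [0, 0, 0]},
  {"offset": [0, 0, 0], "dr": [0, 0, 0]},
  {"offset": [0, 0, 0], "dr": [0, 0, 0]},
  {"offset": [0, 0, 0], "dr": [0, 0, 0]},
])

```text
time_s: 14.5
position: [0.4565, -0.0607, -0.0268]
tcp_rot: [[-0.963, 0.174, 0.205], [0.17, 0.985, -0.036], [-0.209, -0.0, -0.978]]
force: [-0.3, -0.2, 9.0]
opening: 0.007
grasp_force: 4.3
```

Held for about 2.7 s at 9 N. Easing up at 12 mm/s (about 0.7 rad/s of lid), then slower to the end.

Emit:
servo_tool([
  {"offset": [-0.0001, 0, -0.0005], "dr": [0, 0, 0]},
  {"offset": [-0.0002, 0, -0.001], "dr": [0, 0, 0]},
  {"offset": [-0.0004, 0, -0.002], "dr": [0, 0, 0]},
  {"offset": [-0.0006, 0, -0.003], "dr": [0, 0, 0]},
  {"offset": [-0.0008, 0, -0.004], "dr": [0, 0, 0]},
  {"offset": [-0.001, 0, -0.005], "dr": [0, 0, 0]},
  {"offset": [-0.0012, 0, -0.006], "dr": [0, 0, 0]},
  {"offset": [-0.0014, 0, -0.007], "dr": [0, 0, 0]},
  {"offset": [-0.0016, 0, -0.008], "dr": [0, 0, 0]},
  {"offset": [-0.0018, 0, -0.009], "dr": [0, 0, 0]},
  {"offset": [-0.002, 0, -0.01], "dr": [0, 0, 0]},
  {"offset": [-0.0022, 0, -0.011], "dr": [0, 0, 0]},
  {"offset": [-0.0024, 0, -0.012], "dr": [0, 0, 0]},
  {"offset": [-0.0026, 0, -0.013], "dr": [0, 0, 0]},
  {"offset": [-0.0028, 0, -0.014], "dr": [0, 0, 0]},
  {"offset": [-0.003, 0, -0.015], "dr": [0, 0, 0]},
  {"offset": [-0.0032, 0, -0.016], "dr": [0, 0, 0]},
  {"offset": [-0.0034, 0, -0.017], "dr": [0, 0, 0]},
  {"offset": [-0.0036, 0, -0.018], "dr": [0, 0, 0]},
  {"offset": [-0.0036, 0, -0.018], "dr": [0, 0, 0]},
])

```text
time_s: 16.17
position: [0.4555, -0.0602, -0.0088]
tcp_rot: [[-0.964, 0.174, 0.204], [0.17, 0.985, -0.035], [-0.207, 0.001, -0.978]]
force: [-5.5, 0.5, 5.0]
opening: 0.003
grasp_force: 3.0
```

Emit:
servo_tool([
  {"offset": [-0.0001, 0, -0.0005], "dr": [0, 0, 0]},
  {"offset": [-0.0002, 0, -0.001], "dr": [0, 0, 0]},
  {"offset": [-0.0003, 0, -0.0015], "dr": [0, 0, 0]},
  {"offset": [-0.0004, 0, -0.002], "dr": [0, 0, 0]},
  {"offset": [-0.0005, 0, -0.0025], "dr": [0, 0, 0]},
  {"offset": [-0.0006, 0, -0.003], "dr": [0, 0, 0]},
  {"offset": [-0.0007, 0, -0.0035], "dr": [0, 0, 0]},
  {"offset": [-0.0008, 0, -0.004], "dr": [0, 0, 0]},
  {"offset": [-0.0009, 0, -0.0045], "dr": [0, 0, 0]},
  {"offset": [-0.001, 0, -0.005], "dr": [0, 0, 0]},
  {"offset": [-0.0011, 0, -0.0055], "dr": [0, 0, 0]},
  {"offset": [-0.0012, 0, -0.006], "dr": [0, 0, 0]},
  {"offset": [-0.0013, 0, -0.0065], "dr": [0, 0, 0]},
  {"offset": [-0.0014, 0, -0.007], "dr": [0, 0, 0]},
  {"offset": [-0.0015, 0, -0.0075], "dr": [0, 0, 0]},
  {"offset": [-0.0016, 0, -0.008], "dr": [0, 0, 0]},
  {"offset": [-0.0017, 0, -0.0085], "dr": [0, 0, 0]},
  {"offset": [-0.0018, 0, -0.009], "dr": [0, 0, 0]},
  {"offset": [-0.0019, 0, -0.0095], "dr": [0, 0, 0]},
  {"offset": [-0.002, 0, -0.01], "dr": [0, 0, 0]},
])

```text
time_s: 17.83
position: [0.4575, -0.0614, 0.0014]
tcp_rot: [[-0.963, 0.174, 0.207], [0.17, 0.985, -0.037], [-0.21, -0.001, -0.978]]
force: [-0.4, 0.3, -0.7]
opening: 0.006
grasp_force: 0.0
```

Emit:
servo_tool([
  {"offset": [-0.0001, 0, -0.0005], "dr": [0, 0, 0]},
  {"offset": [-0.0002, 0, -0.001], "dr": [0, 0, 0]},
  {"offset": [-0.0003, 0, -0.0015], "dr": [0, 0, 0]},
  {"offset": [-0.0004, 0, -0.002], "dr": [0, 0, 0]},
  {"offset": [-0.0005, 0, -0.0025], "dr": [0, 0, 0]},
  {"offset": [-0.0006, 0, -0.003], "dr": [0, 0, 0]},
  {"offset": [-0.0007, 0, -0.0035], "dr": [0, 0, 0]},
  {"offset": [-0.0008, 0, -0.004], "dr": [0, 0, 0]},
  {"offset": [-0.0009, 0, -0.0045], "dr": [0, 0, 0]},
  {"offset": [-0.001, 0, -0.005], "dr": [0, 0, 0]},
  {"offset": [-0.0011, 0, -0.0055], "dr": [0, 0, 0]},
  {"offset": [-0.0012, 0, -0.006], "dr": [0, 0, 0]},
  {"offset": [-0.0013, 0, -0.0065], "dr": [0, 0, 0]},
  {"offset": [-0.0014, 0, -0.007], "dr": [0, 0, 0]},
])

```text
time_s: 19.0
position: [0.4561, -0.0607, 0.0085]
tcp_rot: [[-0.963, 0.174, 0.205], [0.17, 0.985, -0.036], [-0.208, -0.0, -0.978]]
force: [-0.2, -0.4, -0.7]
opening: 0.003
grasp_force: 0.0
```

```bash
python3 -c "
from h import *
lidchange();print(bot.read_state()['force'],bot.read_state()['position'])"
```

```text
lid changed 0.031 foot 0.0
[0.84224828 0.54111551 0.68733933] [ 0.45613066 -0.06072596  0.00852158]
```

The lid is shut, the bin hasn't moved and there's no contact. Drawing the hand clear upward.

Emit:
servo_tool([
  {"offset": [0, 0, -0.005], "dr": [0, 0, 0]},
  {"offset": [0, 0, -0.015], "dr": [0, 0, 0]},
  {"offset": [0, 0, -0.03], "dr": [0, 0, 0]},
  {"offset": [0, 0, -0.05], "dr": [0, 0, 0]},
  {"offset": [0, 0, -0.07], "dr": [0, 0, 0]},
  {"offset": [0, 0, -0.09], "dr": [0, 0, 0]},
  {"offset": [0, 0, -0.105], "dr": [0, 0, 0]},
  {"offset": [0, 0, -0.115], "dr": [0, 0, 0]},
  {"offset": [0, 0, -0.12], "dr": [0, 0, 0]},
  {"offset": [0, 0, -0.12], "dr": [0, 0, 0]},
  {"offset": [0, 0, -0.12], "dr": [0, 0, 0]},
  {"offset": [0, 0, -0.12], "dr": [0, 0, 0]},
])

```text
time_s: 20.05
position: [0.4312, -0.0563, 0.1252]
tcp_rot: [[-0.963, 0.174, 0.204], [0.17, 0.985, -0.036], [-0.207, 0.0, -0.978]]
force: [0.5, 0.1, 0.2]
opening: 0.005
grasp_force: 0.0
```

```bash
python3 -c "
from h import *
lidchange();s=bot.read_state();print(s['force'],s['position'],s['time_s']);print(ticket.hand_in())"
```

```text
lid changed 0.004 foot 0.0
[0.02366896 0.02039354 0.31416646] [ 0.43110243 -0.05623314  0.12509662] 20.1
the job is handed in; nothing more can be done
None
```

I handed the job in at about 20 s: I held the pedal fully down with the lid open for about 2.7 s, let the lid down slowly until it was shut, and drew the hand clear; the final picture shows the lid shut and the bin in place, but I got no verdict back.

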